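# Index the jar-filling dial to the empty jar

## Robot

A 6-joint arm with a two-finger parallel gripper is mounted at the origin on the work surface. World frame = base frame: x ahead of the robot, y to its left, z up, the work surface at z = 0. Lengths are in m, angles in degrees, forces in N, time in s.
With the tool pointing down it reaches from about 0.425 to 0.95 m from the base axis. Payload 3.5 kg.
Tool frame: the origin (TCP) lies midway between the tips of the shut fingers; the grasp point (between the pads) lies 19 mm behind it; z points along the fingers, y is the line along which they close (so a half turn about z gives the same grasp; the last joint's range is limited). The gripper opens to 85 mm and grips with 20 to 120 N. Pads are 22 mm wide; open, the fingers measure 114 mm over their backs; the gripper's body (76 mm by 85 mm) begins 54 mm behind the grasp point. The pads swing forward as they close: fully open they stand 13 mm farther back than shut.
Start: joints at [-79.469, 16.404, 90.338, -0, 73.258, -8.594], TCP at [0.221, -0.638, 0.206] pointing down, gripper open.
Joint ranges: [-158.93, 158.93], [-51.34, 127.21], [12.03, 142.37], [-87.48, 267.48], [13.55, 161.25], [-162.69, 162.69]. Speed limits (degrees/s): [159.86, 159.86, 180, 180, 180, 180].

## Interface

Orientations are given as a 3x3 rotation matrix whose columns are the frame's x, y, z axes.
In Python, from cell import get_obs, vision, job gives the robot as it stands.
- The arm moves only by the tool play_rows, never from a script. Its argument "motion" is a list of rows, each an object with "xyz": the shift along the world's x, y, z in cm, a list of three; "twist": the turn about the world's z in rad; "hand": the closure, from -1 (fully open) to 1 (shut). A call has 1 to 10 rows; each row shifts and turns the commanded pose from where the row before left it; what a row does not reach is not made up. A row lasts 1/12 s, in which the tool goes at most 41.7 mm and 7.16 degrees, less where a joint would pass 70% of its speed; a pose out of reach is approached as far as the arm can. A call with a gripper value outside its range is refused whole. The fingers move at their own pace and stop on an object; the grip force is fixed at half the most. Time passes only in rows, so rows that do not move let the fingers close. It gives the time, the measured TCP pose, the force, the opening and the grip force at its end, in the units of the state.
- get_obs(): the state, without advancing time (a new reading comes with each control period).
- vision.camera(name): name is "side" or "top" or "wrist"; returns a dict with "image" (420x560x3 uint8, red, green, blue), "depth" (420x560 float32, m along the optical axis (not along the pixel's ray), 0 where there is no reading), "fx", "fy", "cx", "cy" (pixels), "xyz" and "attitude" of the camera in the world. Camera axes: x right, y down, z forward; pixel columns grow to the right and rows downward; lengths in m; the calibration is good to about 2 mm. A picture is of the moment at which its call begins.
- job.finish_job(): hands the job in; it is judged then, once.
The state is a dict: "time": time; "joint_pos": joint angles; "qvel": joint speeds; "tau": joint torques, N m; "tool_pos": TCP position; "ee_rot": TCP orientation; "ft_force": force on the tool from outside, world axes, zero at the start; "ft_torque": the same for the moment, N m; "finger_gap": finger opening in m; "grasp_force": force on a finger pad.
Only numpy, scipy, OpenCV 4.12 (cv2) and the standard library are available. Lean on these libraries where they do the work, as an engineer would, in place of code of your own. Each camera call takes 0.05 s, during which the arm holds its last target. There are 200 camera calls.

## Task

One empty, open jar is left on the jar-filling dial, in the place just to one side of the funnel. With the fingertips press the red spring plunger in, swing the dial round one hole, whichever way brings the open jar under the funnel, let the plunger spring out fully so that its pin locks in that hole, and move clear. Do not force anything, do not lift or tip any jar, and leave everything else where it stands.

Things in the scene. Friction and masses are not known exactly. Their poses are not given: they have to be found in the camera images.
- filler: jar-filling stand: grey drum, 310 mm diameter, 45 mm tall, fixed to the table; behind it a steel post (20 mm thick, 210 mm from the axis, 195 mm tall) holds a white funnel. Origin on the drum's axis at table height; z up; +x points from the axis to funnel and post. Six index holes in the drum's rim on a 138 mm radius, at 0, 60, .. 300 deg from +x
- dial (a joint): turn of the aluminium dial (244 mm diameter, top 53 mm above the table) about the drum's vertical axis, rad, 0 at the start, positive anticlockwise from above. One hole is 60 deg = 1.047 rad. Locked (0.3 deg of play) while the pin is in a hole; when it is out, free within +-189 deg of the start, with 0.07 N m of friction; stays where it is left
- dial_axis (a point): centre of the dial on its top face, 53 mm above the table, on the axis about which it turns
- plunger (a joint): how far the plunger is pressed in, m: 0 fully out (pin locked in a hole), 0.014 at its stop; the pin is clear of the hole beyond 0.0095. The spring pushes back with 4 N at 0, 10.5 N at the stop. Released between holes it stays about 0.009 in, the pin's ball tip rolling under the drum's rim, and springs out when within about 3 deg of a hole, which also centres it
- plunger_cap (a point): centre of the flat top of the plunger's red cap with black rubber pad (44 mm diameter, 12 mm thick; 134 mm above the table when out). It stands on the dial 85 mm from the axis, opposite the funnel at the start, goes straight down when pressed and turns with the dial: pushed sideways it turns the dial when the pin is out
- spout (a point): centre of the funnel's lower mouth (36 mm wide), 142 mm above the table, 85 mm from the dial's axis; the funnel widens to 84 mm at its top, 190 mm above the table
- open_jar_mid (a point): the empty open jar: clear, no lid, a white ring round its neck, 52 mm diameter, 75 mm tall; point on its axis, half-way up. It stands loose in a nest of four steel dowels (14 mm tall) on the dial, 85 mm from the axis, 60 deg to one side or the other of the funnel
- blue_jar_mid (a point): same jar, filled and screwed shut, 52 mm diameter, 78 mm tall, orange with a blue lid; point at its centre, 39 mm above its foot. Loose in one of the dial's nests; stays there
- green_jar_mid (a point): same jar, filled and screwed shut, 52 mm diameter, 78 mm tall, purple with a green lid; point at its centre, 39 mm above its foot. Loose in one of the dial's nests; stays there
- gold_jar_mid (a point): same jar, filled and screwed shut, 52 mm diameter, 78 mm tall, orange with a brass-coloured lid; point at its centre, 39 mm above its foot. Loose in one of the dial's nests; stays there
- cup: white paper cup, 72 mm wide at the rim, 95 mm tall, loose on the table; origin under its centre; leave it
- jar_lid: loose jar lid lying inside up, dark rim, blue inside, 60 mm diameter, 12 mm thick; origin under its centre; leave it
- spoon: steel spoon, 180 mm long, lying flat along its x axis; origin under its middle; leave it
- oil_bottle: dark brown oil bottle with white cap, 62 mm diameter, 190 mm tall, loose; origin under its centre; leave it
- tumbler: empty glass tumbler, 66 mm wide, 85 mm tall, loose; origin under its centre; leave it

How it is judged (in metres and radians):
On the way, in this order (a step that is already met when the one before it is completed fails the run):
1. the plunger is pressed in (value of joint plunger above 0.009 m), for 0.1 s.
2. the dial is turned away from its first hole ((value of joint dial above 0.35 rad or value of joint dial below -0.35 rad)), for 0.05 s.
At the end, for the whole second after the job is handed in: The dial is locked one hole (60 deg, within 1.4 deg) from its start and at rest, plunger less than 2 mm in; the open jar is upright with its axis within 8 mm of the funnel's; all jars sit in their nests; cup, bottle, tumbler, lid and spoon are at rest, upright, within 25 mm of their starts (horizontal distance between open_jar_mid and spout below 0.008 m and (value of joint dial between 1.022 and 1.072 rad or value of joint dial between -1.072 and -1.022 rad) and value of joint plunger below 0.002 m and angle between open_jar_mid's own z axis and vertical below 0.08 rad and z of open_jar_mid in the frame of filler below 0.0945 m and z of each of blue_jar_mid, green_jar_mid, gold_jar_mid in the frame of filler below 0.096 m and velocity of joint dial between -0.02 and 0.02 rad/s and distance of each of cup, oil_bottle, tumbler, jar_lid, spoon from where it was at the start of the episode below 0.025 m and linear speed of each of cup, oil_bottle, tumbler, jar_lid, spoon below 0.03 m/s and angle between each of cup, oil_bottle, tumbler's own z axis and vertical below 0.3 rad); the robot touches nothing.
It fails at once if a jar on the dial is lifted or tipped (z of open_jar_mid in the frame of filler above 0.1025 m or angle between any of open_jar_mid, blue_jar_mid, green_jar_mid, gold_jar_mid's own z axis and vertical above 0.25 rad or z of any of blue_jar_mid, green_jar_mid, gold_jar_mid in the frame of filler above 0.104 m).
It fails at once if the cup, bottle, tumbler, loose lid or spoon is shifted by more than 25 mm, or picked up (distance of any of cup, oil_bottle, tumbler, jar_lid, spoon from where it was at the start of the episode above 0.025 m).
It fails at once if the cup, bottle or tumbler is tipped (angle between any of cup, oil_bottle, tumbler's own z axis and vertical above 0.3 rad).
It fails at once if the fingers press or push with more than 40 N (contact force between the fingers and anything else above 40 N).
It also fails if it takes over 37 s, if anything falls off the work surface, if the arm or the gripper's body presses on something with over 40 N, if the wrist force passes 120 N, or if a joint passes its speed limit or range.

## Working session

There is one attempt and no reset: what is moved stays moved. The work goes in short steps, Python scripts to look and compute and a tool call to move; the robot and the scene stay as the last step left them, time stands still between calls to the robot, and variables do not carry over. Pictures are saved under pics/ and viewed, at most 10 in all, crops included, and the job is handed in when it is done.

Besides the shell and the picture viewer there is one more tool, called as name(argument=value, ...), one argument or row to a line, values as JSON. play_rows: Moves the arm, as the interface text tells. Its arguments: {"type":"object","properties":{"motion":{"type":"array","items":{"type":"object","properties":{"xyz":{"type":"array","items":{"type":"number"}},"twist":{"type":"number"},"hand":{"type":"number"}}}}},"required":["motion"]}

```bash
mkdir -p pics
cat > h.py <<'E'
import numpy as np, cv2
from cell import get_obs, vision, job
def pts(c):
    d=c["depth"];v,u=np.mgrid[:d.shape[0],:d.shape[1]]
    p=np.stack([(u-c["cx"])/c["fx"]*d,(v-c["cy"])/c["fy"]*d,d],-1)
    return p@np.array(c["attitude"]).T+np.array(c["xyz"])
E
python3 - <<'E'
from h import *
im={}
for n in("top","side"):
    c=vision.camera(n);np.savez(n+".npz",**c);im[n]=c
    print(n,c["xyz"],np.array(c["attitude"]).round(3).tolist(),c["fx"],c["cx"],c["cy"])
    cv2.imwrite(f"pics/{n}1.png",c["image"][...,::-1])
    P=pts(c);h=cv2.cvtColor(c["image"],cv2.COLOR_RGB2HSV)
    m=((h[...,0]<8)|(h[...,0]>172))&(h[...,1]>150)&(h[...,2]>70)
    k,l,s,ce=cv2.connectedComponentsWithStats(m.astype(np.uint8))
    for i in range(1,k):
        if s[i,4]>30: print(s[i],ce[i].round(1),np.median(P[l==i],0).round(4))
print({k:v for k,v in get_obs().items()})
E
```

```text
top [0.20932398 0.00468755 1.84265928] [[-0.079, -0.974, 0.211], [-0.997, 0.076, -0.019], [0.003, -0.212, -0.977]] 543.6486822235617 280.37004049685817 212.06101380742268
[ 50 164  13  15  92] [ 56.8 172.2] [0.7603 0.6802 0.1511]
[ 55 192  12  14  78] [ 62.3 198.8] [0.681  0.6771 0.1111]
[250 242  12  13  71] [255.7 248.8] [0.4636 0.0584 0.1318]
side [0.29802208 1.04775414 0.69111063] [[-0.96, -0.148, 0.236], [-0.277, 0.434, -0.857], [0.024, -0.889, -0.458]] 419.74243730879044 282.6027839367847 208.5507671846873
[309 221  16  10  85] [316.5 226.1] [0.4701 0.0745 0.1321]
[ 82 390  34  30 667] [ 97.8 405.3] [0.6816 0.702  0.112 ]
{'time': 0.1, 'joint_pos': array([-7.94688691e+01,  1.64520111e+01,  9.04145876e+01,  1.02780103e-03,
        7.32595830e+01, -8.59358994e+00]), 'qvel': array([ 0.06934811, -0.13783043, -0.16495554,  0.02123688, -0.00859432,
        0.08860126]), 'tau': array([ 6.05762980e-04, -4.07298052e+01, -2.93698990e+01, -1.38039154e-04,
        3.40858714e-03, -6.71351103e-06]), 'tool_pos': array([ 0.22106754, -0.63708089,  0.20484155]), 'ee_rot': array([[ 9.44809409e-01,  3.27620257e-01, -3.85621905e-04],
       [ 3.27620301e-01, -9.44806984e-01,  2.16832758e-03],
       [ 3.46049772e-04, -2.17499387e-03, -9.99997575e-01]]), 'ft_force': array([-0.67293176, -0.15711188,  0.14381855]), 'ft_torque': array([-0.02702693, -0.01717291,  0.00885344]), 'grasp_force': 0.0, 'finger_gap': 0.08542191942382188}
```

View pics/top1.png

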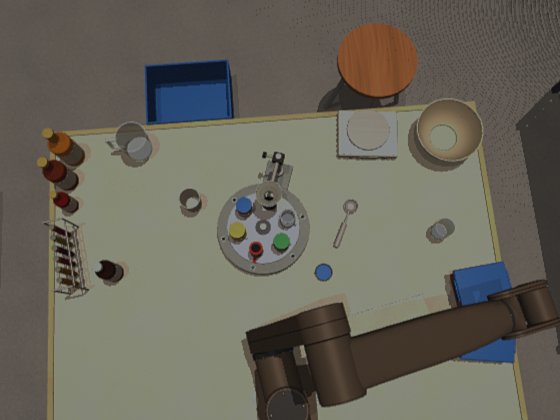

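View pics/side1.png

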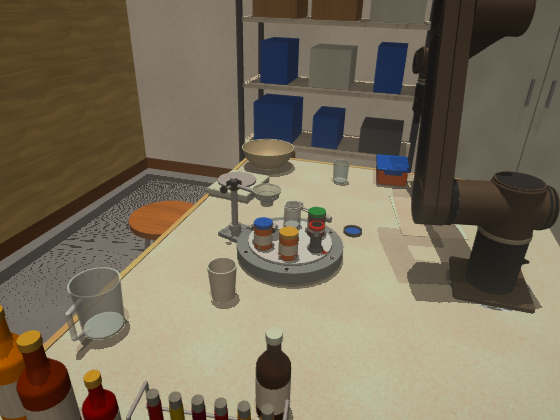

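The top view shows the plunger at px (256,249), the dial hub at (263,228), the funnel at (268,193) and the open jar at (288,218), to the right of the funnel (−y). So the dial must turn anticlockwise (+60°). The side view agrees, with the plunger at (316,230).

Run:
```python
from h import *
from scipy.optimize import least_squares
def fit(p):
    f=lambda q:np.hypot(p[:,0]-q[0],p[:,1]-q[1])-q[2]
    r=least_squares(f,[*p.mean(0)[:2],.05],loss="soft_l1",f_scale=.002);return r.x.round(4)
for n in("top","side"):
    c=dict(np.load(n+".npz"));P=pts(c)
    near=np.hypot(P[...,0]-.54,P[...,1]-.04)<.25
    # drum outline: outer border of raised region, rim band
    rim=near&(abs(P[...,2]-.045)<.004)
    p=P[rim];q=p[np.hypot(p[:,0]-.54,p[:,1]-.04)>.125]
    print(n,"rim ring",len(q),q[:,2].mean() if len(q) else 0)
    if n=="top":
        hull=cv2.convexHull(np.argwhere(near&(P[...,2]>.035)&(P[...,2]<.06)).astype(np.int32))[:,0]
        m=np.zeros(rim.shape,np.uint8);m[near&(P[...,2]>.035)&(P[...,2]<.06)]=1
        e=np.array([P[a,b] for a,b in hull]);print("drum hull fit",fit(e))
    red=np.array([.4636,.0584]) if n=="top" else np.array([.4701,.0745])
    s=(np.hypot(P[...,0]-.465,P[...,1]-.06)<.035)&(P[...,2]>.122)&(P[...,2]<.145)
    p=P[s];print("cap",len(p),p.mean(0).round(4),(p.min(0)).round(4),p.max(0).round(4))
    s=near&(P[...,2]>.175)&(P[...,2]<.21);p=P[s];print("funnel/post",len(p),p.mean(0).round(4),p.min(0).round(3),p.max(0).round(3))
    h=cv2.cvtColor(c["image"],cv2.COLOR_RGB2HSV)
    for nm,lo,hi in(("blue",100,130),("gold",20,33),("green",45,85)):
        s=near&(h[...,0]>lo)&(h[...,0]<hi)&(h[...,1]>100)&(P[...,2]>.115);p=P[s]
        if len(p):print(nm,len(p),np.median(p,0).round(4))
c=dict(np.load("top.npz"))
cv2.imwrite("pics/top2.png",cv2.resize(c["image"][140:290,200:350,::-1],(600,600),interpolation=cv2.INTER_CUBIC))
```

```text
top rim ring 1127 0.04476120380298728
drum hull fit [0.5882 0.058  0.1947]
cap 147 [0.4676 0.059  0.1315] [0.4463 0.0382 0.1228] [0.4887 0.0802 0.1421]
funnel/post 378 [ 0.677  -0.0082  0.1833] [ 0.586 -0.054  0.175] [0.77  0.047 0.203]
blue 193 [0.6122 0.0884 0.1294]
gold 196 [0.5315 0.1154 0.1298]
green 193 [ 0.4844 -0.0232  0.1288]
side rim ring 1229 0.04507090812513078
cap 139 [0.4715 0.0667 0.1317] [0.4511 0.041  0.1221] [0.4932 0.0844 0.1362]
funnel/post 418 [ 0.673  -0.0076  0.1833] [ 0.593 -0.048  0.175] [0.777 0.047 0.196]
blue 176 [0.614  0.0968 0.1308]
gold 8 [0.5502 0.1063 0.13  ]
green 137 [ 0.488  -0.0172  0.1306]
```

View pics/top2.png

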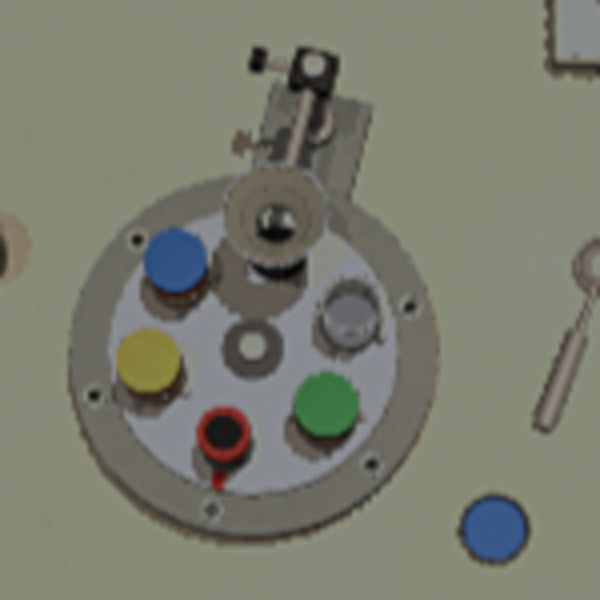

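Top view points: cap (0.468, 0.059, 0.132). The axis, taken as the midpoint of the blue and green lids, is (0.548, 0.033). Both check out: the cap is 85 mm from the axis and the lids are 170 mm apart. The cap has to go from about 161.5° to 221.5°, ending at about (0.485, −0.024).

play_rows(
  motion=[
    {"xyz": [2.3, 3.4, 0.1], "hand": 1},
    {"xyz": [2.3, 3.4, 0.1], "hand": 1},
    {"xyz": [2.3, 3.4, 0.1], "hand": 1},
    {"xyz": [2.3, 3.4, 0.1], "hand": 1},
    {"xyz": [2.3, 3.4, 0.1], "hand": 1},
    {"xyz": [2.3, 3.4, 0], "hand": 1},
    {"xyz": [2.3, 3.4, 0], "hand": 1},
    {"xyz": [2.3, 3.4, 0], "hand": 1},
    {"xyz": [2.3, 3.4, 0], "hand": 1},
    {"xyz": [2.3, 3.4, 0], "hand": 1},
  ],
)

```text
validation failed for argument at $.mo...
```

play_rows(
  motion=[
    {"xyz": [0.2, 3.6, 0], "hand": 1},
    {"xyz": [0.2, 3.6, 0], "hand": 1},
    {"xyz": [0.2, 3.6, 0], "hand": 1},
    {"xyz": [0.2, 3.6, 0], "hand": 1},
    {"xyz": [0.2, 3.6, 0], "hand": 1},
    {"xyz": [0.1, 3.6, 0], "hand": 1},
    {"xyz": [0.1, 3.6, 0], "hand": 1},
    {"xyz": [0.1, 3.6, 0], "hand": 1},
    {"xyz": [0.1, 3.6, 0], "hand": 1},
    {"xyz": [0.1, 3.0, 0], "hand": 1},
  ],
)

```text
validation failed for argument at $.mo...
```

play_rows(
  motion=[
    {"xyz": [0, 0, 0], "hand": 1},
    {"xyz": [0, 0, 0], "hand": 1},
    {"xyz": [0, 0, 0], "hand": 1},
  ],
)

```text
validation failed for argument at $.mo...
```

Validation failed, most likely because "twist" is required in every row.

play_rows(
  motion=[
    {"xyz": [2.3, 3.4, 0.1], "twist": 0.0, "hand": 1.0},
    {"xyz": [2.3, 3.4, 0.1], "twist": 0.0, "hand": 1.0},
    {"xyz": [2.3, 3.4, 0.1], "twist": 0.0, "hand": 1.0},
    {"xyz": [2.3, 3.4, 0.1], "twist": 0.0, "hand": 1.0},
    {"xyz": [2.3, 3.4, 0.1], "twist": 0.0, "hand": 1.0},
    {"xyz": [2.3, 3.4, 0.0], "twist": 0.0, "hand": 1.0},
    {"xyz": [2.3, 3.4, 0.0], "twist": 0.0, "hand": 1.0},
    {"xyz": [2.3, 3.4, 0.0], "twist": 0.0, "hand": 1.0},
    {"xyz": [2.3, 3.4, 0.0], "twist": 0.0, "hand": 1.0},
    {"xyz": [2.3, 3.4, 0.0], "twist": 0.0, "hand": 1.0},
  ],
)

```text
time: 0.93
tool_pos: [0.4517, -0.2956, 0.2107]
ee_rot: [[0.945, 0.327, -0.0], [0.327, -0.945, 0.0], [-0.0, -0.0, -1.0]]
ft_force: [0.9, -1.1, -0.4]
finger_gap: -0.0003
grasp_force: 0.0
```

play_rows(
  motion=[
    {"xyz": [0.2, 3.6, 0], "twist": 0, "hand": 1},
    {"xyz": [0.2, 3.6, 0], "twist": 0, "hand": 1},
    {"xyz": [0.2, 3.6, 0], "twist": 0, "hand": 1},
    {"xyz": [0.2, 3.6, 0], "twist": 0, "hand": 1},
    {"xyz": [0.2, 3.6, 0], "twist": 0, "hand": 1},
    {"xyz": [0.1, 3.6, 0], "twist": 0, "hand": 1},
    {"xyz": [0.1, 3.6, 0], "twist": 0, "hand": 1},
    {"xyz": [0.1, 3.6, 0], "twist": 0, "hand": 1},
    {"xyz": [0.1, 3.6, 0], "twist": 0, "hand": 1},
    {"xyz": [0.1, 3.0, 0], "twist": 0, "hand": 1},
  ],
)

```text
time: 1.77
tool_pos: [0.4654, 0.0586, 0.2108]
ee_rot: [[0.945, 0.328, -0.0], [0.328, -0.945, 0.0], [-0.0, -0.001, -1.0]]
ft_force: [0.8, -0.4, -0.9]
finger_gap: -0.0003
grasp_force: 0.0
```

play_rows(
  motion=[
    {"xyz": [0, 0, -1.5], "twist": 0, "hand": 1},
    {"xyz": [0, 0, -1.5], "twist": 0, "hand": 1},
    {"xyz": [0, 0, -1.5], "twist": 0, "hand": 1},
    {"xyz": [0, 0, -1.0], "twist": 0, "hand": 1},
    {"xyz": [0, 0, -0.5], "twist": 0, "hand": 1},
    {"xyz": [0, 0, 0], "twist": 0, "hand": 1},
    {"xyz": [0, 0, 0], "twist": 0, "hand": 1},
  ],
)

```text
time: 2.35
tool_pos: [0.4663, 0.0561, 0.1513]
ee_rot: [[0.945, 0.327, -0.0], [0.327, -0.945, 0.0], [0.0, -0.0, -1.0]]
ft_force: [0.3, -0.3, 0.8]
finger_gap: 0.0001
grasp_force: 0.0
```

Run:
```python
from h import *
o=get_obs();print(o['tool_pos'].round(4),o['ft_force'].round(2))
c=vision.camera("side");a=c["image"][170:300,220:360,::-1];cv2.imwrite("pics/s3.png",cv2.resize(a,(640,594),interpolation=cv2.INTER_CUBIC))
```

```text
[0.4663 0.0561 0.1513] [ 0.3  -0.29  0.85]
```

View pics/s3.png

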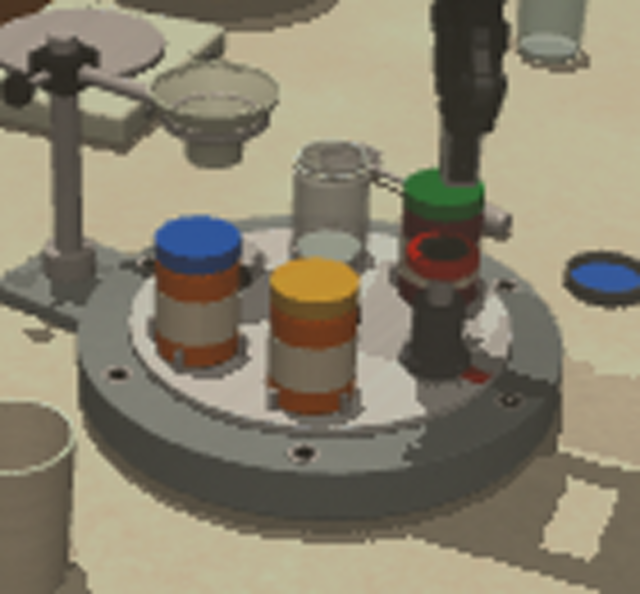

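The side view shows the shut tips at crop (462,182) and the cap top at (443,250). That gap is bigger than I expect, so I'll project the TCP and triangulate the cap from both views.

```bash
cat >> h.py <<'E'
def proj(c,p):
    q=np.array(c["attitude"]).T@(np.array(p)-np.array(c["xyz"]))
    return np.array([c["fx"]*q[0]/q[2]+c["cx"],c["fy"]*q[1]/q[2]+c["cy"]])
def plane(c,u,v,z):
    d=np.array(c["attitude"])@np.array([(u-c["cx"])/c["fx"],(v-c["cy"])/c["fy"],1]);o=np.array(c["xyz"])
    return o+d*(z-o[2])/d[2]
E
python3 - <<'E'
from h import *
o=get_obs()
for n in("top","side"):
    c=vision.camera(n);P=pts(c)
    t=proj(c,o['tool_pos']);k=proj(c,[.4677,.0596,.134]);print(n,"tcp px",t.round(1),"cap px",k.round(1))
    if n=="side": print("crop",((t-[220,170])*4.571).round(),((k-[220,170])*4.571).round())
    c0=dict(np.load(n+".npz"))
    uv=(255.5,248) if n=="top" else (220+443/4.571,170+249/4.571)
    print("cap ray at .134",plane(c0,*uv,.134).round(4))
    s=(np.hypot(P[...,0]-.467,P[...,1]-.06)<.06)&(P[...,2]>.145)&(P[...,2]<.2);print(len(P[s]),P[s].min(0).round(3) if s.any() else 0,P[s].mean(0).round(3) if s.any() else 0)
    w=cv2.cvtColor(c0["image"],cv2.COLOR_RGB2HSV)
    for nm,lo,hi,z in(("blue",100,130,.131),("gold",20,33,.131),("green",45,85,.131)):
        Q=pts(c0);s=(np.hypot(Q[...,0]-.548,Q[...,1]-.033)<.13)&(w[...,0]>lo)&(w[...,0]<hi)&(w[...,1]>100)&(abs(Q[...,2]-.131)<.004)
        v,u=np.argwhere(s).mean(0) if s.any() else (0,0);print(nm,s.sum(),plane(c0,u,v,z).round(4))
E
```

```text
top tcp px [256.2 247.6] cap px [255.3 248.2]
cap ray at .134 [0.4684 0.059  0.134 ]
0 0 0
blue 130 [0.6108 0.0881 0.131 ]
gold 126 [0.5306 0.1145 0.131 ]
green 126 [ 0.4849 -0.0229  0.131 ]
side tcp px [319.5 217.5] cap px [318.4 223.8]
crop [455. 217.] [450. 246.]
cap ray at .134 [0.4708 0.0646 0.134 ]
60 [0.455 0.057 0.177] [0.467 0.065 0.189]
blue 150 [0.6163 0.0934 0.131 ]
gold 8 [0.5495 0.1092 0.131 ]
green 125 [ 0.4884 -0.019   0.131 ]
```

The side view puts the cap at (0.471, 0.065) and the top view at (0.468, 0.059), so I'll aim between them. I'll descend slowly and rely on the force reading, because the tips look higher than the TCP says.

play_rows(
  motion=[
    {"xyz": [0.3, 0.5, 0], "twist": 0, "hand": 1},
    {"xyz": [0, 0, -0.4], "twist": 0, "hand": 1},
    {"xyz": [0, 0, -0.4], "twist": 0, "hand": 1},
    {"xyz": [0, 0, -0.4], "twist": 0, "hand": 1},
    {"xyz": [0, 0, -0.2], "twist": 0, "hand": 1},
    {"xyz": [0, 0, 0], "twist": 0, "hand": 1},
  ],
)

```text
time: 3.0
tool_pos: [0.4685, 0.0613, 0.1361]
ee_rot: [[0.945, 0.328, -0.002], [0.328, -0.945, 0.0], [-0.002, -0.001, -1.0]]
ft_force: [-0.8, -0.5, -0.2]
finger_gap: -0.0001
grasp_force: 0.0
```

Run:
```python
from h import *
o=get_obs();print(o['tool_pos'].round(4),o['ft_force'].round(2))
c=vision.camera("side");a=c["image"][150:260,250:370,::-1];b=cv2.resize(a,(400,367),interpolation=cv2.INTER_CUBIC)
w=vision.camera("wrist");b2=cv2.resize(w["image"][...,::-1],(400,300));b2=np.vstack([b2,np.zeros((67,400,3),np.uint8)])
cv2.imwrite("pics/s4.png",np.hstack([b,b2]));print(((proj(c,o['tool_pos'])-[250,150])*3.333).round())
P=pts(c);print(P[212:228:2,318].round(3).tolist())
```

```text
[0.4685 0.0613 0.1361] [-0.78 -0.53 -0.22]
[227. 245.]
[[0.469, 0.074, 0.177], [0.468, 0.074, 0.172], [0.469, 0.067, 0.162], [0.481, -0.003, 0.117], [0.48, 0.002, 0.114], [0.47, 0.053, 0.135], [0.469, 0.059, 0.133], [0.466, 0.071, 0.134]]
```

View pics/s4.png

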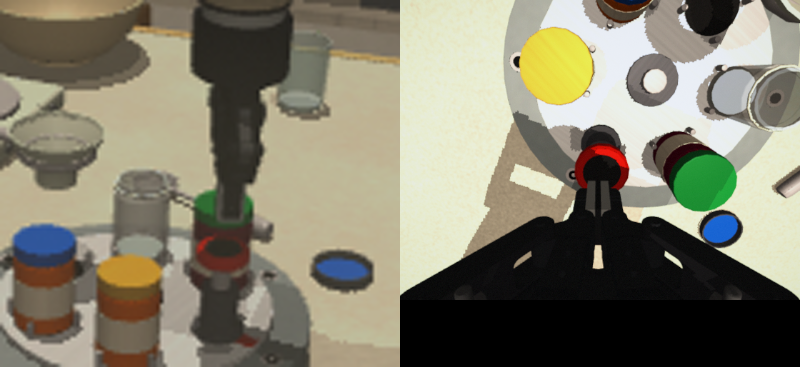

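The tips are still about 20 mm above the cap and laterally over it (tip at left-panel (230,220), cap at (222,248)). I'll keep descending on force.

play_rows(
  motion=[
    {"xyz": [0.2, 0, -0.3], "twist": 0, "hand": 1},
    {"xyz": [0, 0, -0.3], "twist": 0, "hand": 1},
    {"xyz": [0, 0, -0.3], "twist": 0, "hand": 1},
    {"xyz": [0, 0, 0], "twist": 0, "hand": 1},
  ],
)

```text
time: 3.43
tool_pos: [0.4706, 0.0613, 0.1272]
ee_rot: [[0.945, 0.328, -0.002], [0.328, -0.945, 0.0], [-0.001, -0.001, -1.0]]
ft_force: [-0.9, 0.7, 0.2]
finger_gap: 0.0004
grasp_force: 0.0
```

play_rows(
  motion=[
    {"xyz": [0, 0, -0.3], "twist": 0, "hand": 1},
    {"xyz": [0, 0, -0.3], "twist": 0, "hand": 1},
    {"xyz": [0, 0, -0.2], "twist": 0, "hand": 1},
    {"xyz": [0, 0, 0], "twist": 0, "hand": 1},
  ],
)

```text
time: 3.77
tool_pos: [0.4707, 0.0613, 0.1194]
ee_rot: [[0.945, 0.328, -0.001], [0.328, -0.945, 0.0], [-0.001, -0.001, -1.0]]
ft_force: [-0.7, 0.1, -0.3]
finger_gap: -0.0003
grasp_force: 0.0
```

Run:
```python
from h import *
c=vision.camera("side");a=c["image"][180:260,270:370,::-1];b=cv2.resize(a,(500,400),interpolation=cv2.INTER_CUBIC)
w=vision.camera("wrist");b2=cv2.resize(w["image"][140:420,180:380,::-1],(286,400))
cv2.imwrite("pics/s5.png",np.hstack([b,b2]))
P=pts(c);print(P[208:230:2,318].round(3).tolist())
```

```text
[[0.466, 0.091, 0.198], [0.466, 0.091, 0.192], [0.469, 0.069, 0.175], [0.468, 0.075, 0.172], [0.468, 0.072, 0.165], [0.468, 0.072, 0.158], [0.467, 0.073, 0.153], [0.471, 0.05, 0.134], [0.469, 0.06, 0.133], [0.466, 0.072, 0.134], [0.465, 0.077, 0.131]]
```

View pics/s5.png

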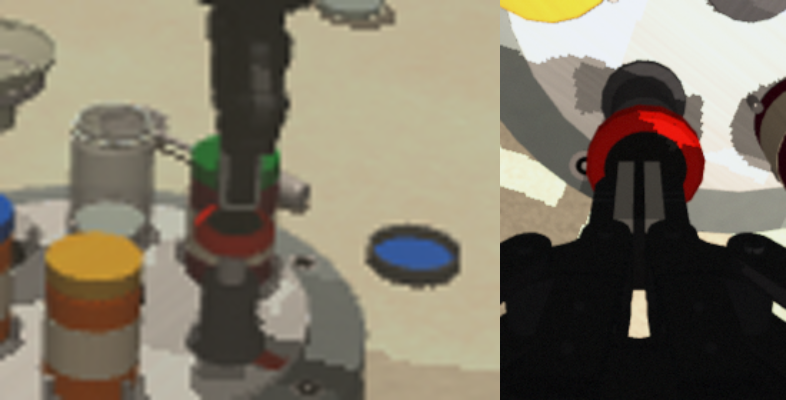

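The tips are right over the pad, still about 10 mm above it. The real tips sit about 25 mm higher than the reported TCP, so I'll continue on force.

play_rows(
  motion=[
    {"xyz": [0, 0, -0.3], "twist": 0, "hand": 1},
    {"xyz": [0, 0, -0.2], "twist": 0, "hand": 1},
    {"xyz": [0, 0, 0], "twist": 0, "hand": 1},
  ],
)

```text
time: 4.12
tool_pos: [0.4708, 0.0613, 0.1146]
ee_rot: [[0.945, 0.328, -0.001], [0.328, -0.945, 0.0], [-0.001, -0.0, -1.0]]
ft_force: [-0.3, -0.2, -0.1]
finger_gap: -0.0003
grasp_force: 0.0
```

play_rows(
  motion=[
    {"xyz": [0, 0, -0.2], "twist": 0, "hand": 1},
    {"xyz": [0, 0, -0.2], "twist": 0, "hand": 1},
    {"xyz": [0, 0, 0], "twist": 0, "hand": 1},
  ],
)

```text
time: 4.37
tool_pos: [0.4708, 0.0613, 0.1106]
ee_rot: [[0.945, 0.328, -0.001], [0.328, -0.945, 0.0], [-0.001, -0.0, -1.0]]
ft_force: [-0.8, -0.3, 0.9]
finger_gap: 0.0003
grasp_force: 0.0
```

play_rows(
  motion=[
    {"xyz": [0, 0, -0.2], "twist": 0, "hand": 1},
    {"xyz": [0, 0, -0.1], "twist": 0, "hand": 1},
    {"xyz": [0, 0, 0], "twist": 0, "hand": 1},
  ],
)

```text
time: 4.62
tool_pos: [0.4712, 0.0613, 0.108]
ee_rot: [[0.945, 0.328, -0.0], [0.328, -0.945, -0.0], [-0.0, -0.0, -1.0]]
ft_force: [-0.1, 0.1, -0.4]
finger_gap: -0.0004
grasp_force: 0.0
```

play_rows(
  motion=[
    {"xyz": [0, 0, -0.2], "twist": 0, "hand": 1},
    {"xyz": [0, 0, -0.1], "twist": 0, "hand": 1},
    {"xyz": [0, 0, 0], "twist": 0, "hand": 1},
  ],
)

```text
time: 4.87
tool_pos: [0.4714, 0.0613, 0.1057]
ee_rot: [[0.945, 0.328, 0.0], [0.328, -0.945, -0.0], [0.0, 0.0, -1.0]]
ft_force: [-1.3, -0.7, 5.5]
finger_gap: -0.0001
grasp_force: 2.5
```

Contact at TCP z ≈ 0.107 (5.5 N).

play_rows(
  motion=[
    {"xyz": [0, 0, -0.3], "twist": 0, "hand": 1},
    {"xyz": [0, 0, -0.3], "twist": 0, "hand": 1},
    {"xyz": [0, 0, -0.2], "twist": 0, "hand": 1},
    {"xyz": [0, 0, 0], "twist": 0, "hand": 1},
    {"xyz": [0, 0, 0], "twist": 0, "hand": 1},
  ],
)

```text
time: 5.28
tool_pos: [0.4715, 0.0613, 0.0983]
ee_rot: [[0.945, 0.328, 0.0], [0.328, -0.945, 0.0], [0.0, -0.0, -1.0]]
ft_force: [-3.8, 0.5, 8.9]
finger_gap: -0.0003
grasp_force: 4.2
```

play_rows(
  motion=[
    {"xyz": [0, 0, -0.2], "twist": 0, "hand": 1},
    {"xyz": [0, 0, -0.1], "twist": 0, "hand": 1},
    {"xyz": [0, 0, 0], "twist": 0, "hand": 1},
    {"xyz": [0, 0, 0], "twist": 0, "hand": 1},
  ],
)

```text
time: 5.62
tool_pos: [0.4715, 0.0614, 0.0956]
ee_rot: [[0.945, 0.328, 0.0], [0.328, -0.945, 0.0], [0.0, -0.0, -1.0]]
ft_force: [-3.6, 0.7, 9.7]
finger_gap: -0.0001
grasp_force: 4.8
```

9.7 N means about 12.3 mm in, so the pin is clear and it is not on the stop. Next, the arc steps.

Run:
```python
import numpy as np
A=np.array([.5497,.0345]);c=np.array([.4715,.0614]);r=c-A
R=lambda d:np.array([[np.cos(d),-np.sin(d)],[np.sin(d),np.cos(d)]])
p=[A+R(np.radians(k))@r for k in range(0,64,3)]
print((np.diff(p,axis=0)*100).round(2).tolist(),p[20].round(4))
```

```text
[[-0.13, -0.41], [-0.11, -0.42], [-0.09, -0.42], [-0.06, -0.43], [-0.04, -0.43], [-0.02, -0.43], [0.0, -0.43], [0.03, -0.43], [0.05, -0.43], [0.07, -0.43], [0.09, -0.42], [0.12, -0.42], [0.14, -0.41], [0.16, -0.4], [0.18, -0.39], [0.2, -0.38], [0.22, -0.37], [0.24, -0.36], [0.26, -0.35], [0.28, -0.33], [0.29, -0.32]] [ 0.4873 -0.0198]
```

play_rows(
  motion=[
    {"xyz": [-0.13, -0.41, -0.05], "twist": 0.052, "hand": 1},
    {"xyz": [-0.11, -0.42, 0], "twist": 0.052, "hand": 1},
    {"xyz": [-0.09, -0.42, 0], "twist": 0.052, "hand": 1},
    {"xyz": [-0.06, -0.43, 0], "twist": 0.052, "hand": 1},
    {"xyz": [-0.04, -0.43, 0], "twist": 0.052, "hand": 1},
    {"xyz": [0, 0, 0], "twist": 0, "hand": 1},
  ],
)

```text
time: 6.12
tool_pos: [0.4669, 0.0395, 0.0951]
ee_rot: [[0.828, 0.561, -0.001], [0.561, -0.828, -0.001], [-0.001, 0.0, -1.0]]
ft_force: [-4.1, -0.2, 9.4]
finger_gap: 0.0004
grasp_force: 4.9
```

Run:
```python
from h import *
c=vision.camera("top");P=pts(c);h=cv2.cvtColor(c["image"],cv2.COLOR_RGB2HSV)
for nm,lo,hi in(("blue",100,130),("gold",20,33),("green",45,85)):
    s=(np.hypot(P[...,0]-.548,P[...,1]-.033)<.13)&(h[...,0]>lo)&(h[...,0]<hi)&(h[...,1]>100)&(abs(P[...,2]-.131)<.004)
    v,u=np.argwhere(s).mean(0) if s.any() else (0,0);q=plane(c,u,v,.131);print(nm,s.sum(),q.round(4),np.degrees(np.arctan2(q[1]-.0326,q[0]-.5483)).round(1))
```

```text
blue 121 [0.5967 0.1038 0.131 ] 55.8
gold 43 [0.5125 0.1224 0.131 ] 111.8
green 96 [ 0.501 -0.041  0.131] -122.7
```

The blue lid moved from 41.6° to 55.8°, so the dial follows the fingers. Continuing the arc.

play_rows(
  motion=[
    {"xyz": [-0.02, -0.43, 0], "twist": 0.052, "hand": 1},
    {"xyz": [0, -0.43, 0], "twist": 0.052, "hand": 1},
    {"xyz": [0.03, -0.43, 0], "twist": 0.052, "hand": 1},
    {"xyz": [0.05, -0.43, 0], "twist": 0.052, "hand": 1},
    {"xyz": [0.07, -0.43, 0], "twist": 0.052, "hand": 1},
    {"xyz": [0.09, -0.42, 0], "twist": 0.052, "hand": 1},
    {"xyz": [0.12, -0.42, 0], "twist": 0.052, "hand": 1},
    {"xyz": [0, 0, 0], "twist": 0, "hand": 1},
  ],
)

```text
time: 6.83
tool_pos: [0.4701, 0.0089, 0.0949]
ee_rot: [[0.573, 0.819, -0.002], [0.819, -0.573, -0.002], [-0.003, -0.0, -1.0]]
ft_force: [-6.9, -1.8, 10.0]
finger_gap: -0.0002
grasp_force: 4.9
```

play_rows(
  motion=[
    {"xyz": [0.14, -0.41, 0], "twist": 0.052, "hand": 1},
    {"xyz": [0.16, -0.4, 0], "twist": 0.052, "hand": 1},
    {"xyz": [0.18, -0.39, 0], "twist": 0.052, "hand": 1},
    {"xyz": [0.2, -0.38, 0], "twist": 0.052, "hand": 1},
    {"xyz": [0.22, -0.37, 0], "twist": 0.052, "hand": 1},
    {"xyz": [0.24, -0.36, 0], "twist": 0.052, "hand": 1},
    {"xyz": [0.26, -0.35, 0], "twist": 0.052, "hand": 1},
    {"xyz": [0, 0, 0], "twist": 0, "hand": 1},
    {"xyz": [0, 0, 0], "twist": 0, "hand": 1},
  ],
)

```text
time: 7.58
tool_pos: [0.4844, -0.0183, 0.0952]
ee_rot: [[0.245, 0.969, -0.001], [0.969, -0.245, -0.004], [-0.004, 0.0, -1.0]]
ft_force: [-5.5, -4.8, 9.6]
finger_gap: -0.0001
grasp_force: 4.9
```

```bash
cat > ang.py <<'E'
from h import *
def ang(A=(.5483,.0326)):
  for c,t in((dict(np.load("top.npz")),"start"),(vision.camera("top"),"now")):
    P=pts(c);h=cv2.cvtColor(c["image"],cv2.COLOR_RGB2HSV)
    for nm,lo,hi in(("blue",100,130),("gold",20,33),("green",45,85)):
        s=(np.hypot(P[...,0]-.548,P[...,1]-.033)<.13)&(h[...,0]>lo)&(h[...,0]<hi)&(h[...,1]>100)&(abs(P[...,2]-.131)<.004)
        if not s.any(): continue
        v,u=np.argwhere(s).mean(0);q=plane(c,u,v,.131);print(t,nm,s.sum(),q.round(4),np.degrees(np.arctan2(q[1]-A[1],q[0]-A[0])).round(1))
  return c
E
python3 - <<'E'
from ang import *
c=ang();cv2.imwrite("pics/t6.png",cv2.resize(c["image"][140:290,200:350,::-1],(600,600),interpolation=cv2.INTER_CUBIC))
E
```

```text
start blue 130 [0.6108 0.0881 0.131 ] 41.6
start gold 126 [0.5306 0.1145 0.131 ] 102.2
start green 126 [ 0.4849 -0.0229  0.131 ] -138.8
now blue 127 [0.5373 0.1168 0.131 ] 97.4
now gold 39 [0.4736 0.0781 0.131 ] 148.6
now green 41 [ 0.5727 -0.0533  0.131 ] -74.2
```

View pics/t6.png

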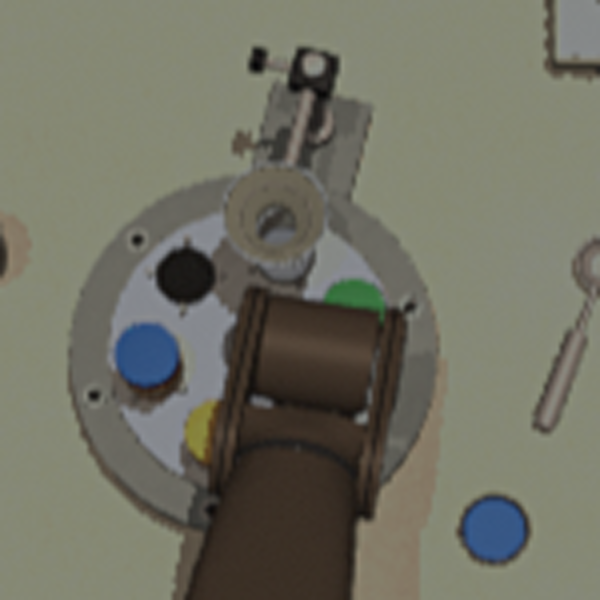

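The blue lid is fully visible and has turned 55.8°. Compared with gold's starting place it is about 7 mm (4.5°) short, so I'll add the rest.

play_rows(
  motion=[
    {"xyz": [0.2, -0.25, 0], "twist": 0.035, "hand": 1},
    {"xyz": [0.2, -0.25, 0], "twist": 0.035, "hand": 1},
    {"xyz": [0, 0, 0], "twist": 0, "hand": 1},
    {"xyz": [0, 0, 0], "twist": 0, "hand": 1},
  ],
)

```text
time: 7.97
tool_pos: [0.489, -0.0233, 0.0955]
ee_rot: [[0.177, 0.984, 0.001], [0.984, -0.177, -0.004], [-0.004, 0.001, -1.0]]
ft_force: [-4.6, -4.0, 9.4]
finger_gap: 0.0
grasp_force: 4.8
```

```bash
python3 -c "
from ang import *
ang()" | grep blue
```

```text
start blue 130 [0.6108 0.0881 0.131 ] 41.6
now blue 123 [0.5319 0.1138 0.131 ] 101.4
```

59.8° turned, within 1.5 mm of gold's starting place. The side load is purely radial. I'll raise slowly to let the plunger out.

play_rows(
  motion=[
    {"xyz": [0, 0, 0.2], "twist": 0, "hand": 1},
    {"xyz": [0, 0, 0.2], "twist": 0, "hand": 1},
    {"xyz": [0, 0, 0.2], "twist": 0, "hand": 1},
    {"xyz": [0, 0, 0.2], "twist": 0, "hand": 1},
    {"xyz": [0, 0, 0.2], "twist": 0, "hand": 1},
    {"xyz": [0, 0, 0], "twist": 0, "hand": 1},
  ],
)

```text
time: 8.52
tool_pos: [0.4888, -0.0226, 0.105]
ee_rot: [[0.177, 0.984, 0.001], [0.984, -0.177, -0.003], [-0.003, 0.001, -1.0]]
ft_force: [-1.4, -3.6, 5.8]
finger_gap: 0.0001
grasp_force: 2.7
```

play_rows(
  motion=[
    {"xyz": [0, 0, 0.2], "twist": 0, "hand": 1},
    {"xyz": [0, 0, 0.2], "twist": 0, "hand": 1},
    {"xyz": [0, 0, 0.4], "twist": 0, "hand": 1},
    {"xyz": [0, 0, 1.0], "twist": 0, "hand": 1},
    {"xyz": [0, 0, 2.0], "twist": 0, "hand": 1},
    {"xyz": [0, 0, 3.0], "twist": 0, "hand": 1},
    {"xyz": [0, 0, 3.0], "twist": 0, "hand": 1},
    {"xyz": [0, 0, 2.0], "twist": 0, "hand": 1},
    {"xyz": [0, 0, 0], "twist": 0, "hand": 1},
  ],
)

```text
time: 9.27
tool_pos: [0.4912, -0.0216, 0.2276]
ee_rot: [[0.178, 0.984, 0.01], [0.984, -0.178, -0.002], [0.0, 0.01, -1.0]]
ft_force: [-0.1, -0.8, 1.2]
finger_gap: -0.0002
grasp_force: 0.0
```

play_rows(
  motion=[
    {"xyz": [0, -3.5, 0], "twist": 0, "hand": 1},
    {"xyz": [0, -3.5, 0], "twist": 0, "hand": 1},
    {"xyz": [0, -3.5, 0], "twist": 0, "hand": 1},
    {"xyz": [0, -3.5, 0], "twist": 0, "hand": 1},
    {"xyz": [0, -3.5, 0], "twist": 0, "hand": 1},
    {"xyz": [0, -3.5, 0], "twist": 0, "hand": 1},
    {"xyz": [0, -3.5, 0], "twist": 0, "hand": 1},
    {"xyz": [0, -3.5, 0], "twist": 0, "hand": 1},
    {"xyz": [0, 0, 0], "twist": 0, "hand": 1},
    {"xyz": [0, 0, 0], "twist": 0, "hand": 1},
  ],
)

```text
time: 10.1
tool_pos: [0.4876, -0.3021, 0.2201]
ee_rot: [[0.181, 0.984, -0.002], [0.984, -0.181, 0.002], [0.002, -0.002, -1.0]]
ft_force: [0.9, 0.8, 0.3]
finger_gap: -0.0002
grasp_force: 0.0
```

Run:
```python
from ang import *
c=ang();s=vision.camera("side")
P=pts(c);q=np.hypot(P[...,0]-.4846,P[...,1]+.0237)<.018;z=P[q][:,2];print("cap z",np.median(z[z>.1]).round(4),q.sum())
P=pts(s);q=np.hypot(P[...,0]-.488,P[...,1]+.019)<.015;z=P[q][:,2];print("cap z side",np.median(z[z>.1]).round(4))
a=cv2.resize(c["image"][140:290,200:350,::-1],(400,400),interpolation=cv2.INTER_CUBIC)
b=cv2.resize(s["image"][170:300,220:350,::-1],(400,400),interpolation=cv2.INTER_CUBIC)
cv2.imwrite("pics/f7.png",np.hstack([a,b]))
```

```text
start blue 130 [0.6108 0.0881 0.131 ] 41.6
start gold 126 [0.5306 0.1145 0.131 ] 102.2
start green 126 [ 0.4849 -0.0229  0.131 ] -138.8
now blue 113 [0.531  0.1151 0.131 ] 101.8
now gold 129 [0.4688 0.0597 0.131 ] 161.2
now green 115 [ 0.565 -0.049  0.131] -78.4
cap z 0.1317 118
cap z side 0.1322
```

View pics/f7.png

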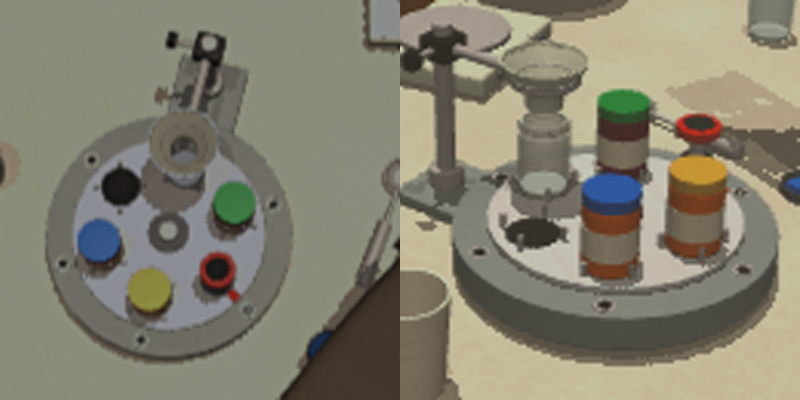

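The open jar stands under the funnel in both panels (side panel (545,160)). The cap is back at z 0.132, the same as at the start, with its red pointer at a hole. The lids have turned about 60°, and the arm is clear.

```bash
python3 -c "
from cell import job
print(job.finish_job())"
```

```text
the job is handed in; nothing more can be done
None
```

The dial was turned one hole anticlockwise, the open jar stands under the funnel, the plunger is fully out at the new hole, and the arm was clear when I handed the job in; no verdict came back.

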